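Set the terracotta planters on their matching saucers

TASK

Get the planting table ready: set each of the four terracotta pots upright in the middle of the saucer that has its shape and size, standing flat on the saucer's floor, with the square and the oblong pot turned straight with their saucers' sides. Set the pots down gently without dropping them, leave the saucers where they lie, and do not disturb the two wire spools standing among them.

Things in the scene. Friction and masses are not known exactly. Their poses are not given: they have to be found in the camera images.
- pot_round_large: large round plain terracotta planter pot, empty, straight-sided, open at the top: 68 mm outside diameter, 60 mm tall, walls 5 mm. Stands upright on the table. Origin: centre of its underside; z up.
- pot_round_small: small round plain terracotta pot, empty, straight-sided, open at the top: 46 mm outside diameter, 50 mm tall, walls 5 mm. Origin: centre of its underside; z up.
- pot_square: square plain terracotta pot, empty, straight-sided, open at the top: 56 x 56 mm outside, 55 mm tall, walls 5 mm. Origin: centre of its underside; x and y run square to its sides, z up.
- pot_oblong: oblong (rectangular) plain terracotta pot, empty, straight-sided, open at the top: 92 mm (x) by 44 mm (y) outside, 50 mm tall, walls 5 mm. Origin: centre of its underside; x along its length, z up.
- saucer_round_large: large round terracotta saucer lying loose on the table: 94 mm outside and 86 mm inside diameter, rim 10 mm high, inner floor 4 mm above its underside. Origin: centre of its underside; z up.
- saucer_round_small: small round terracotta saucer lying loose on the table: 72 mm outside and 64 mm inside diameter, rim 10 mm high, inner floor 4 mm above its underside. Origin: centre of its underside; z up.
- saucer_square: square terracotta saucer lying loose on the table: 84 x 84 mm outside, 76 x 76 mm inside, rim 10 mm high, inner floor 4 mm above its underside. Origin: centre of its underside; x and y square to its sides, z up.
- saucer_oblong: oblong terracotta saucer lying loose on the table: 120 mm (x) by 72 mm (y) outside, 112 x 64 mm inside, rim 10 mm high, inner floor 4 mm above its underside. Origin: centre of its underside; x along its length, z up.
- spool_brass: bystander: white plastic spool of brass-coloured wire standing among the pots, 36 mm diameter, 45 mm tall, loose. Origin: centre of its underside. Not to be disturbed.
- spool_silver: bystander: white plastic spool of silver-coloured wire standing among the pots, 36 mm diameter, 45 mm tall, loose. Origin: centre of its underside. Not to be disturbed.
Mind the look-alikes: they are no part of the job. Leave any black or green look-alike of the saucer_oblong alone.

How it is judged:
By the outcome, as a careful person would: the job done as asked, in the order asked, and still so for the second after the job is handed in, with the robot touching nothing.
It also fails if it takes over 115 s, if anything falls off the work surface, if the arm or the gripper's body presses on something with over 40 N, if the wrist force passes 120 N, or if a joint passes its speed limit or range.

ROBOT

A 6-joint arm with a two-finger parallel gripper is mounted at the origin on the work surface. World frame = base frame: x ahead of the robot, y to its left, z up, the work surface at z = 0. Lengths are in m, angles in rad, forces in N, time in s.
With the tool pointing down it reaches from about 0.225 to 0.875 m from the base axis. Payload 3.4 kg.
Tool frame: the origin (TCP) lies at the very end of the fingers, on their centre line; the grasp point (between the pads) lies 19 mm behind it; z points along the fingers, y is the line along which they close (so a half turn about z gives the same grasp; the last joint's range is limited). The gripper opens to 85 mm and grips with 20 to 120 N. Pads are 22 mm wide; open, the fingers measure 114 mm over their backs; the gripper's body (76 mm by 85 mm) begins 54 mm behind the grasp point. The pads swing forward as they close: fully open they stand 13 mm farther back than shut.
Start: joints at [-1.408, 0.276, 1.505, -0, 1.361, -0.121], TCP at [0.161, -0.552, 0.206] pointing down, gripper open.
Joint ranges: [-2.89, 2.89], [-0.75, 2.08], [0.22, 2.7], [-1.18, 4.32], [0.11, 2.71], [-2.7, 2.7]. Speed limits (rad/s): [2.57, 2.57, 3.14, 3.14, 3.14, 3.14].

INTERFACE

Orientations are given as a unit quaternion [w, x, y, z].
In Python, from rig import get_state, optics, sign_off gives the robot as it stands.
- The arm moves only by the tool send_rows, never from a script. Its argument "increments" is a list of rows, each an object with "gripper": the gripper's target within -1 to 1 (shut at 1, half-way at 0, fully open at -1); "linear": the shift along the world's x, y, z in m, a list of three; "delta_rot": the turn, a rotation vector about the world's x, y, z in rad, a list of three. In form: [{"gripper": gripper, "linear": [dx, dy, dz], "delta_rot": [rx, ry, rz]}, ...]. A call has 1 to 8 rows; each row is the pose to reach, as a shift and turn from the pose commanded when the call began; what a row does not reach only later rows make up. A row lasts 1/10 s, in which the tool goes at most 50 mm and 8.59 degrees, less where a joint would pass 70% of its speed; a pose out of reach is approached as far as the arm can. A call with a gripper value outside its range is refused whole. The fingers move at their own pace and stop on an object; "newtons" is the grip in N (left out, the last holds). Time passes only in rows, so rows that repeat a pose let the fingers close. It gives the time, the measured TCP pose, the force, the opening and the grip force at its end, in the units of the state.
- get_state(): the state, without advancing time (a new reading comes with each control period).
- optics.get_image(name): name is "scene" or "top" or "wrist"; returns a dict with "pixels" (480x640x3 uint8, blue, green, red), "K" (3x3 intrinsics, pixels), "rvec" (rotation vector, rad) and "tvec" (3), from world to camera coordinates, as OpenCV has them; the wrist camera has in their place "T_tool_cam" (4x4, takes a point from camera to tool coordinates, whose origin is the TCP and whose axes are the flange's). Camera axes: x right, y down, z forward; pixel columns grow to the right and rows downward; lengths in m; the calibration is good to about 2 mm. A picture is of the moment at which its call begins: read the wrist's pose just before it. There is no depth.
- sign_off(): hands the job in; it is judged then, once.
The state is a dict: "clock": time; "qpos": joint angles; "qd": joint speeds; "effort": joint torques, N m; "position": TCP position; "ee_rot": TCP orientation; "contact_force": force on the tool from outside, world axes, zero at the start; "moment": the same for the moment, N m; "width": finger opening in m; "gripper_force": force on a finger pad.
Only numpy, scipy, OpenCV 4.12 (cv2) and the standard library are available. Lean on these libraries where they do the work, as an engineer would, in place of code of your own. Each camera call takes 0.05 s, during which the arm holds its last target. There are 200 camera calls.

## Working session

There is one attempt and no reset: what is moved stays moved. The work goes in short steps, Python scripts to look and compute and a tool call to move; the robot and the scene stay as the last step left them, time stands still between calls to the robot, and variables do not carry over. Pictures are saved under pics/ and viewed, at most 14 in all, crops included, and the job is handed in when it is done.

Besides the shell and the picture viewer there is one more tool, called after "Call:" in YAML: its name, and indented under it one key for each argument. send_rows: Moves the arm, as the interface text tells. Its arguments: {"type":"object","properties":{"increments":{"type":"array"},"newtons":{"type":"number"}},"required":["increments"]}

```bash
mkdir -p pics; ls; python3 - <<'E'
from rig import get_state, optics
import cv2
s=get_state(); print({k:s[k] for k in('clock','position','ee_rot','width')})
for n in('top','scene'):
    d=optics.get_image(n); cv2.imwrite(f'pics/{n}0.png',d['pixels']); print(n,d['K'],d['rvec'],d['tvec'])
d=optics.get_image('wrist');print(d['K'],d['T_tool_cam'])
E
```

```text
pics
{'clock': 0.0, 'position': array([ 0.16089516, -0.55142114,  0.20521751]), 'ee_rot': array([-9.34118941e-04,  9.89946096e-01,  1.41442051e-01, -2.27665595e-05]), 'width': 0.08521263211929858}
top [[523.31872658   0.         317.89277096]
 [  0.         523.31872658 226.42179132]
 [  0.           0.           1.        ]] [ 2.14705811 -2.20937095  0.07166061] [0.02665308 0.42235201 0.9506696 ]
scene [[451.55851503   0.         320.42975118]
 [  0.         451.55851503 237.9426212 ]
 [  0.           0.           1.        ]] [ 0.87625848  2.70186088 -0.80035385] [ 0.35388138 -0.18398575  1.06587328]
[[354.31860068   0.         324.38937588]
 [  0.         354.31860068 235.42479935]
 [  0.           0.           1.        ]] [[-6.58752321e-04 -9.59082395e-01 -2.83126344e-01  7.18137606e-02]
 [ 9.99999678e-01 -5.02245308e-04 -6.25365604e-04 -4.12480609e-04]
 [ 4.57578264e-04 -2.83126665e-01  9.59082417e-01 -1.68219595e-01]
 [ 0.00000000e+00  0.00000000e+00  0.00000000e+00  1.00000000e+00]]
```

View pics/top0.png

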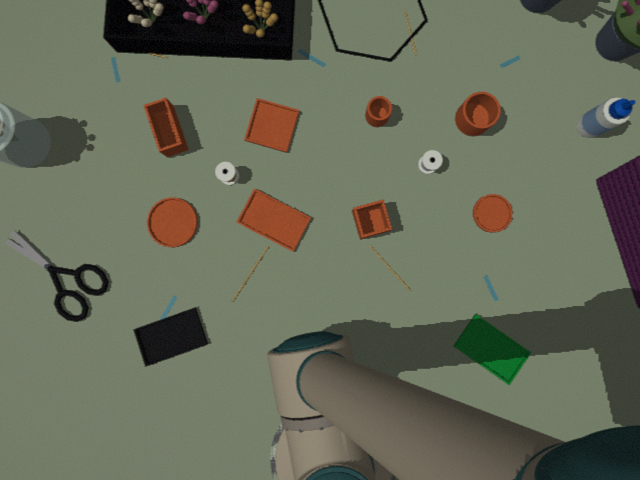

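View pics/scene0.png

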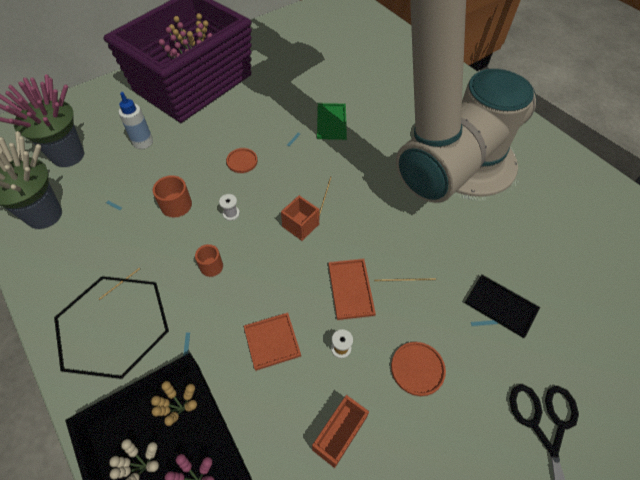

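The top view shows the pots: oblong (166,127), small round (378,110), large round (478,114), square (372,219). The saucers are square (272,125), large round (173,222), oblong (275,219) and small round (492,213). The spools are at (227,173) and (431,161). Black and green decoys lie at (172,337) and (492,349). In the scene view all four pots stand upright.

For measuring, I'll rectify the orange mask at the rim plane and at the base plane. The intersection of the two is the footprint.

```bash
cat > h.py <<'E'
import numpy as np, cv2
from scipy.spatial.transform import Rotation as Rn
from rig import get_state, optics
H=dict(pL=.06,pS=.05,pQ=.055,pO=.05,sL=.01,sS=.01,sQ=.01,sO=.01)
def grab(name,save=None):
    s=get_state(); d=optics.get_image(name); K=d['K']
    if name=='wrist':
        q=s['ee_rot']; T=np.eye(4); T[:3,:3]=Rn.from_quat([q[1],q[2],q[3],q[0]]).as_matrix(); T[:3,3]=s['position']
        W=np.linalg.inv(T@d['T_tool_cam']); R,t=W[:3,:3],W[:3,3]
    else: R,t=cv2.Rodrigues(np.array(d['rvec']))[0],np.array(d['tvec'])
    if save: cv2.imwrite('pics/'+save,d['pixels'])
    return d['pixels'],K,R,t
def orange(im):
    h=cv2.cvtColor(im,cv2.COLOR_BGR2HSV)
    m=cv2.inRange(h,(3,120,25),(16,255,255))
    return cv2.morphologyEx(m,cv2.MORPH_OPEN,np.ones((3,3)))
def ray(px,K,R,t,z):
    d=R.T@np.linalg.inv(K)@np.array([*px,1.]); c=-R.T@t
    return (c+d*(z-c[2])/d[2])[:2]
def rect(m,K,R,t,z,c,half=.1,res=.0004):
    """mask seen on plane z, window centred at c; columns=x, rows=y"""
    n=int(2*half/res)
    A=np.array([[res,0,c[0]-half],[0,res,c[1]-half],[0,0,1]])
    P=K@np.column_stack([R[:,0],R[:,1],R[:,2]*z+t])@A
    return cv2.warpPerspective(m,P,(n,n),flags=cv2.INTER_LINEAR|cv2.WARP_INVERSE_MAP)
def measure(view,key,px=None,xy=None,half=.1,res=.0004):
    im,K,R,t=view; z=H[key]; m=orange(im)
    if px is not None: xy=ray(px,K,R,t,z/2)
    else:
        p=K@(R@np.array([*xy,z/2])+t); px=p[:2]/p[2]
    cs=cv2.findContours(m,cv2.RETR_EXTERNAL,cv2.CHAIN_APPROX_NONE)[0]
    cs=[c for c in cs if cv2.contourArea(c)>100]
    c=max(cs,key=lambda c:cv2.pointPolygonTest(c,(float(px[0]),float(px[1])),True))
    f=cv2.drawContours(np.zeros_like(m),[cv2.convexHull(c)],-1,255,-1)
    g=np.minimum(rect(f,K,R,t,z,xy,half,res),rect(f,K,R,t,0,xy,half,res))
    c=max(cv2.findContours((g>127).astype(np.uint8),0,1)[0],key=cv2.contourArea)
    (cx,cy),(w,h),a=cv2.minAreaRect(c); M=cv2.moments(c)
    o=np.array(xy)-half; cen=np.array([M['m10'],M['m01']])/M['m00']*res+o
    if w<h: w,h,a=h,w,a+90
    return dict(cen=cen.round(4),box=(np.array([cx,cy])*res+o).round(4),size=(np.array([w,h])*res*1e3).round(1),
                long_axis_deg=round((a+90)%180-90,1))
E
cat > m0.py <<'E'
from h import *
v=grab('top')
for k,p in dict(pO=(166,127),pS=(378,110),pL=(478,114),pQ=(372,219),sQ=(272,125),sL=(173,222),sO=(275,219),sS=(492,213)).items(): print(k,measure(v,k,px=p))
for n,p in dict(brass=(227,173),silver=(431,161)).items(): print(n,ray(p,*v[1:],.03).round(3))
E
python3 m0.py
```

```text
pO {'cen': array([0.6148, 0.2917]), 'box': array([0.6149, 0.2918]), 'size': array([93.7, 46.1]), 'long_axis_deg': 17.8}
pS {'cen': array([ 0.6334, -0.1032]), 'box': array([ 0.6334, -0.1033]), 'size': array([43.6, 43.2]), 'long_axis_deg': 0.0}
pL {'cen': array([ 0.621 , -0.2844]), 'box': array([ 0.621 , -0.2843]), 'size': array([67.1, 65. ]), 'long_axis_deg': 88.2}
pQ {'cen': array([ 0.4322, -0.0831]), 'box': array([ 0.432 , -0.0831]), 'size': array([58.6, 58.5]), 'long_axis_deg': -76.4}
sQ {'cen': array([0.6196, 0.0971]), 'box': array([0.6196, 0.0972]), 'size': array([86.7, 86.2]), 'long_axis_deg': 72.1}
sL {'cen': array([0.4402, 0.2882]), 'box': array([0.44  , 0.2886]), 'size': array([92. , 90.8]), 'long_axis_deg': 0.0}
sO {'cen': array([0.4394, 0.0974]), 'box': array([0.4397, 0.0973]), 'size': array([123. ,  74.6]), 'long_axis_deg': 61.6}
sS {'cen': array([ 0.4398, -0.3112]), 'box': array([ 0.4395, -0.3113]), 'size': array([71.6, 69.3]), 'long_axis_deg': 42.0}
brass [0.525 0.179]
silver [ 0.536 -0.196]
```

Call:
send_rows:
  increments:
    - {"gripper": -1,"linear": [0.04,0.025,-0.006],"delta_rot": [0,0,0]}
    - {"gripper": -1,"linear": [0.08,0.05,-0.012],"delta_rot": [0,0,0]}
    - {"gripper": -1,"linear": [0.12,0.075,-0.018],"delta_rot": [0,0,0]}
    - {"gripper": -1,"linear": [0.16,0.1,-0.024],"delta_rot": [0,0,0]}
    - {"gripper": -1,"linear": [0.2,0.125,-0.03],"delta_rot": [0,0,0]}
    - {"gripper": -1,"linear": [0.24,0.15,-0.036],"delta_rot": [0,0,0]}
    - {"gripper": -1,"linear": [0.28,0.175,-0.042],"delta_rot": [0,0,0]}
    - {"gripper": -1,"linear": [0.32,0.2,-0.048],"delta_rot": [0,0,0]}
  newtons: 30

```text
clock: 1.0
position: [0.4824, -0.3507, 0.1578]
ee_rot: [0.0, 0.99, 0.141, -0.0]
contact_force: [0.6, -0.9, -0.3]
width: 0.0852
gripper_force: 0.0
```

Call:
send_rows:
  increments:
    - {"gripper": -1,"linear": [0.04,0.025,-0.006],"delta_rot": [0,0,0]}
    - {"gripper": -1,"linear": [0.08,0.05,-0.012],"delta_rot": [0,0,0]}
    - {"gripper": -1,"linear": [0.092,0.054,-0.018],"delta_rot": [0,0,0]}
    - {"gripper": -1,"linear": [0.092,0.054,-0.018],"delta_rot": [0,0,0]}
    - {"gripper": -1,"linear": [0.092,0.054,-0.018],"delta_rot": [0,0,0]}

```text
clock: 1.5
position: [0.5719, -0.2985, 0.1397]
ee_rot: [-0.0, 0.99, 0.141, -0.001]
contact_force: [0.2, 0.3, 1.1]
width: 0.0852
gripper_force: 0.0
```

```bash
cat > w.py <<'E'
import sys
from h import *
s=get_state(); q=s['ee_rot']; x=Rn.from_quat([q[1],q[2],q[3],q[0]]).as_matrix()[:,0]
print('t',s['clock'],'pos',s['position'].round(4),'yaw',np.degrees(np.arctan2(x[1],x[0])).round(2),'w',round(s['width'],4))
v=grab('wrist',sys.argv[1] if sys.argv[1]!='-' else None)
for a in sys.argv[2:]:
    k,x,y=a.split(','); print(k,measure(v,k,xy=(float(x),float(y)),res=.0002))
E
python3 w.py w1.png pL,.621,-.284
```

```text
t 1.5 pos [ 0.5719 -0.2985  0.1397] yaw 16.27 w 0.0852
pL {'cen': array([ 0.6202, -0.2819]), 'box': array([ 0.6204, -0.282 ]), 'size': array([67. , 66.8]), 'long_axis_deg': -73.8}
```

View pics/w1.png

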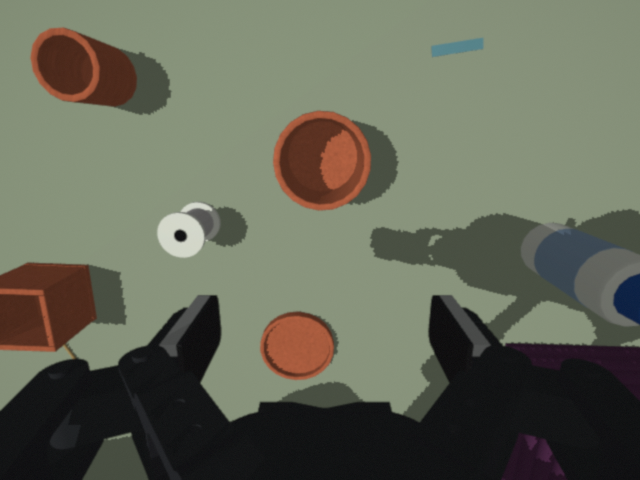

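The wrist view shows the large pot at (322,160). Its position matches the top view to within 2.5 mm. Now I'll grasp it.

Call:
send_rows:
  increments:
    - {"gripper": -1,"linear": [0.03,0.01,0],"delta_rot": [0,0,0]}
    - {"gripper": -1,"linear": [0.048,0.0165,-0.02],"delta_rot": [0,0,0]}
    - {"gripper": -1,"linear": [0.048,0.0165,-0.05],"delta_rot": [0,0,0]}
    - {"gripper": -1,"linear": [0.048,0.0165,-0.08],"delta_rot": [0,0,0]}
    - {"gripper": -1,"linear": [0.048,0.0165,-0.105],"delta_rot": [0,0,0]}
    - {"gripper": -1,"linear": [0.048,0.0165,-0.122],"delta_rot": [0,0,0]}
    - {"gripper": -1,"linear": [0.048,0.0165,-0.122],"delta_rot": [0,0,0]}

```text
clock: 2.25
position: [0.6176, -0.2821, 0.0159]
ee_rot: [-0.002, 0.99, 0.14, -0.002]
contact_force: [-0.4, 0.5, -0.1]
width: 0.0855
gripper_force: 0.0
```

Call:
send_rows:
  increments:
    - {"gripper": 0,"linear": [0,0,0],"delta_rot": [0,0,0]}
    - {"gripper": 0,"linear": [0,0,0],"delta_rot": [0,0,0]}
    - {"gripper": 0,"linear": [0,0,0],"delta_rot": [0,0,0]}
    - {"gripper": 0.5,"linear": [0,0,0],"delta_rot": [0,0,0]}
    - {"gripper": 0.5,"linear": [0,0,0],"delta_rot": [0,0,0]}
    - {"gripper": 0.5,"linear": [0,0,0],"delta_rot": [0,0,0]}
  newtons: 30

```text
clock: 2.85
position: [0.6218, -0.2828, 0.0202]
ee_rot: [0.002, 0.99, 0.142, 0.001]
contact_force: [-1.0, -1.0, 6.2]
width: 0.0658
gripper_force: 34.3
```

Call:
send_rows:
  increments:
    - {"gripper": 0.5,"linear": [0,0,0.01],"delta_rot": [0,0,0]}
    - {"gripper": 0.5,"linear": [0,0,0.04],"delta_rot": [0,0,0]}
    - {"gripper": 0.5,"linear": [0,0,0.08],"delta_rot": [0,0,0]}
    - {"gripper": 0.5,"linear": [-0.01,0.02,0.11],"delta_rot": [0,0,0]}
    - {"gripper": 0.5,"linear": [-0.025,0.055,0.122],"delta_rot": [0,0,0]}
    - {"gripper": 0.5,"linear": [-0.043,0.09,0.122],"delta_rot": [0,0,0]}
    - {"gripper": 0.5,"linear": [-0.061,0.13,0.122],"delta_rot": [0,0,0]}
    - {"gripper": 0.5,"linear": [-0.08,0.17,0.122],"delta_rot": [0,0,0]}

```text
clock: 3.65
position: [0.5401, -0.1098, 0.1404]
ee_rot: [-0.0, 0.99, 0.141, 0.0]
contact_force: [-0.0, 0.6, -2.1]
width: 0.0655
gripper_force: 34.4
```

Call:
send_rows:
  increments:
    - {"gripper": 0.5,"linear": [-0.019,0.04,0],"delta_rot": [0,0,0]}
    - {"gripper": 0.5,"linear": [-0.038,0.08,0],"delta_rot": [0,0,0]}
    - {"gripper": 0.5,"linear": [-0.057,0.12,0],"delta_rot": [0,0,0]}
    - {"gripper": 0.5,"linear": [-0.076,0.16,0],"delta_rot": [0,0,0]}
    - {"gripper": 0.5,"linear": [-0.095,0.2,0],"delta_rot": [0,0,0]}
    - {"gripper": 0.5,"linear": [-0.114,0.24,0],"delta_rot": [0,0,0]}
    - {"gripper": 0.5,"linear": [-0.133,0.28,0],"delta_rot": [0,0,0]}
    - {"gripper": 0.5,"linear": [-0.15,0.32,0],"delta_rot": [0,0,0]}

```text
clock: 4.45
position: [0.3894, 0.2101, 0.1405]
ee_rot: [-0.0, 0.99, 0.141, 0.0]
contact_force: [0.9, 0.1, -2.1]
width: 0.0655
gripper_force: 34.4
```

Call:
send_rows:
  increments:
    - {"gripper": 0.5,"linear": [-0.015,0.03,0],"delta_rot": [0,0,0]}
    - {"gripper": 0.5,"linear": [-0.028,0.058,0],"delta_rot": [0,0,0]}
    - {"gripper": 0.5,"linear": [-0.028,0.058,0],"delta_rot": [0,0,0]}
    - {"gripper": 0.5,"linear": [-0.028,0.058,0],"delta_rot": [0,0,0]}

```text
clock: 4.85
position: [0.3624, 0.2669, 0.1403]
ee_rot: [0.0, 0.99, 0.143, 0.0]
contact_force: [0.3, -0.3, -1.7]
width: 0.0657
gripper_force: 34.5
```

```bash
python3 w.py w2.png sL,.4402,.288
```

```text
t 4.85 pos [0.3624 0.2669 0.1403] yaw 16.39 w 0.0657
sL {'cen': array([0.4395, 0.291 ]), 'box': array([0.4394, 0.2908]), 'size': array([93.4, 92.7]), 'long_axis_deg': -73.6}
```

View pics/w2.png

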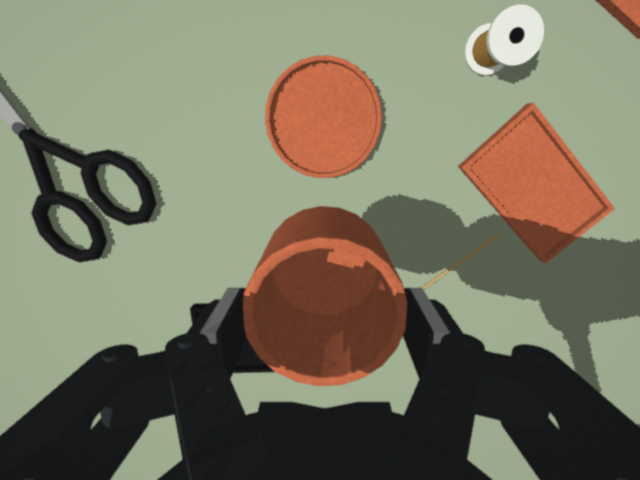

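Wrist view: the saucer centre is at (325,117) and the held pot is level. The offset from the top camera is the same as before. Lowering onto the saucer.

Call:
send_rows:
  increments:
    - {"gripper": 0.5,"linear": [0.035,0.011,-0.01],"delta_rot": [0,0,0]}
    - {"gripper": 0.5,"linear": [0.077,0.024,-0.03],"delta_rot": [0,0,0]}
    - {"gripper": 0.5,"linear": [0.077,0.024,-0.06],"delta_rot": [0,0,0]}
    - {"gripper": 0.5,"linear": [0.077,0.024,-0.09],"delta_rot": [0,0,0]}
    - {"gripper": 0.5,"linear": [0.077,0.024,-0.106],"delta_rot": [0,0,0]}
    - {"gripper": 0.5,"linear": [0.077,0.024,-0.112],"delta_rot": [0,0,0]}
    - {"gripper": 0.5,"linear": [0.077,0.024,-0.112],"delta_rot": [0,0,0]}
    - {"gripper": 0.5,"linear": [0.077,0.024,-0.112],"delta_rot": [0,0,0]}

```text
clock: 5.7
position: [0.4411, 0.2903, 0.0291]
ee_rot: [-0.0, 0.99, 0.141, 0.001]
contact_force: [-1.0, 0.6, -0.9]
width: 0.0658
gripper_force: 34.5
```

Call:
send_rows:
  increments:
    - {"gripper": 0.5,"linear": [0,0,-0.002],"delta_rot": [0,0,0]}
    - {"gripper": 0.5,"linear": [0,0,-0.004],"delta_rot": [0,0,0]}
    - {"gripper": 0.5,"linear": [0,0,-0.005],"delta_rot": [0,0,0]}
    - {"gripper": 0.5,"linear": [0,0,-0.005],"delta_rot": [0,0,0]}

```text
clock: 6.1
position: [0.4404, 0.2907, 0.0242]
ee_rot: [-0.0, 0.99, 0.142, 0.001]
contact_force: [-1.6, 0.3, 4.7]
width: 0.066
gripper_force: 35.0
```

Call:
send_rows:
  increments:
    - {"gripper": 0.5,"linear": [0,0,-0.0005],"delta_rot": [0,0,0]}
    - {"gripper": -0.7,"linear": [0,0,-0.0005],"delta_rot": [0,0,0]}
    - {"gripper": -1,"linear": [0,0,-0.0005],"delta_rot": [0,0,0]}
    - {"gripper": -1,"linear": [0,0,-0.0005],"delta_rot": [0,0,0]}
    - {"gripper": -1,"linear": [0,0,-0.0005],"delta_rot": [0,0,0]}

```text
clock: 6.6
position: [0.4399, 0.2905, 0.0225]
ee_rot: [0.0, 0.99, 0.141, -0.0]
contact_force: [-0.8, 0.2, -0.3]
width: 0.0856
gripper_force: 0.0
```

Call:
send_rows:
  increments:
    - {"gripper": -1,"linear": [0,0,0.02],"delta_rot": [0,0,0]}
    - {"gripper": -1,"linear": [0,0,0.055],"delta_rot": [0,0,0]}
    - {"gripper": -1,"linear": [-0.01,0,0.1],"delta_rot": [0,0,0]}
    - {"gripper": -1,"linear": [-0.04,-0.008,0.116],"delta_rot": [0,0,0]}
    - {"gripper": -1,"linear": [-0.06,-0.016,0.116],"delta_rot": [0,0,0]}
    - {"gripper": -1,"linear": [-0.06,-0.016,0.116],"delta_rot": [0,0,0]}

```text
clock: 7.2
position: [0.3772, 0.2735, 0.1391]
ee_rot: [0.0, 0.99, 0.142, -0.001]
contact_force: [0.3, 1.4, 0.5]
width: 0.0852
gripper_force: 0.0
```

```bash
cat >> h.py <<'E'
def fitcheck(view,key,skey,xy,half=.07,res=.0003):
    """rim of a pot standing in its saucer: bright rim plane picture saved for a look"""
    im,K,R,t=view
    z=H[key]+.004
    return rect(im,K,R,t,z,xy,half,res)
E
python3 - <<'E'
from h import *
v=grab('wrist')
a=fitcheck(v,'pL','sL',(.4395,.291)); 
im,K,R,t=v
b=rect(im,K,R,t,.01,(.4395,.291),.07,.0003)
cv2.imwrite('pics/c1.png',np.hstack([a[:,:390],b[:,:390]])); print(a.shape)
E
```

```text
(466, 466, 3)
```

View pics/c1.png

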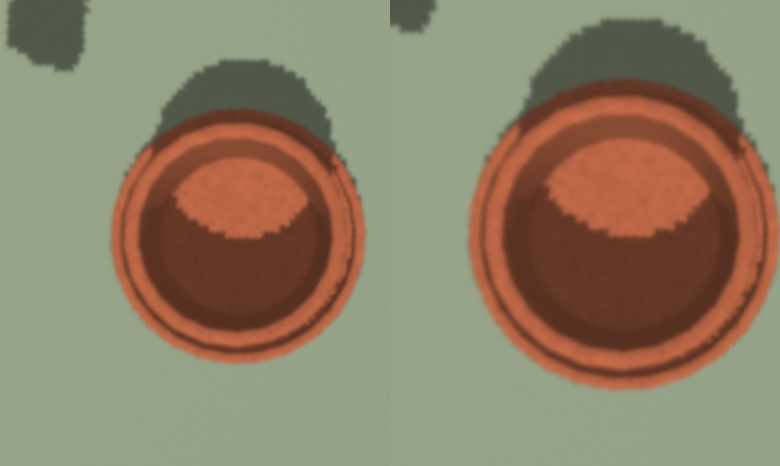

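Rectified view: the large pot's rim is centred in its saucer to about 1 mm. Next is the oblong pot.

Call:
send_rows:
  increments:
    - {"gripper": -1,"linear": [0.04,0.001,0],"delta_rot": [0,0,0.026]}
    - {"gripper": -1,"linear": [0.08,0.002,0],"delta_rot": [0,0,0.026]}
    - {"gripper": -1,"linear": [0.12,0.003,0],"delta_rot": [0,0,0.026]}
    - {"gripper": -1,"linear": [0.16,0.003,0],"delta_rot": [0,0,0.026]}
    - {"gripper": -1,"linear": [0.18,0.003,0],"delta_rot": [0,0,0.026]}
    - {"gripper": -1,"linear": [0.18,0.003,0],"delta_rot": [0,0,0.026]}
    - {"gripper": -1,"linear": [0.18,0.003,0],"delta_rot": [0,0,0.026]}

```text
clock: 7.95
position: [0.56, 0.2773, 0.1372]
ee_rot: [0.0, 0.988, 0.154, -0.001]
contact_force: [-0.5, 0.1, -0.3]
width: 0.0854
gripper_force: 0.0
```

```bash
python3 w.py - pO,.614,.2945 sQ,.619,.0995 sO,.439,.1
```

```text
t 7.95 pos [0.56   0.2773 0.1372] yaw 17.71 w 0.0854
pO {'cen': array([0.6146, 0.2947]), 'box': array([0.6146, 0.2947]), 'size': array([91.6, 44.9]), 'long_axis_deg': 17.8}
sQ {'cen': array([0.6187, 0.0997]), 'box': array([0.6187, 0.0997]), 'size': array([84.6, 84.5]), 'long_axis_deg': 72.1}
sO {'cen': array([0.4395, 0.1366]), 'box': array([0.4408, 0.1309]), 'size': array([64. , 48.9]), 'long_axis_deg': 60.1}
```

Call:
send_rows:
  increments:
    - {"gripper": -1,"linear": [0.03,0.01,0],"delta_rot": [0,0,0]}
    - {"gripper": -1,"linear": [0.0546,0.0174,-0.02],"delta_rot": [0,0,0]}
    - {"gripper": -1,"linear": [0.0546,0.0174,-0.05],"delta_rot": [0,0,0]}
    - {"gripper": -1,"linear": [0.0546,0.0174,-0.085],"delta_rot": [0,0,0]}
    - {"gripper": -1,"linear": [0.0546,0.0174,-0.11],"delta_rot": [0,0,0]}
    - {"gripper": -1,"linear": [0.0546,0.0174,-0.125],"delta_rot": [0,0,0]}
    - {"gripper": -1,"linear": [0.0546,0.0174,-0.125],"delta_rot": [0,0,0]}
    - {"gripper": -1,"linear": [0.0546,0.0174,-0.125],"delta_rot": [0,0,0]}

```text
clock: 8.8
position: [0.6148, 0.2953, 0.0146]
ee_rot: [-0.0, 0.988, 0.154, 0.001]
contact_force: [-0.3, 0.9, 0.3]
width: 0.0851
gripper_force: 0.0
```

Call:
send_rows:
  increments:
    - {"gripper": -0.3,"linear": [0,0,0],"delta_rot": [0,0,0]}
    - {"gripper": 0,"linear": [0,0,0],"delta_rot": [0,0,0]}
    - {"gripper": 0.3,"linear": [0,0,0],"delta_rot": [0,0,0]}
    - {"gripper": 0.6,"linear": [0,0,0],"delta_rot": [0,0,0]}
    - {"gripper": 0.8,"linear": [0,0,0],"delta_rot": [0,0,0]}
    - {"gripper": 0.8,"linear": [0,0,0],"delta_rot": [0,0,0]}
    - {"gripper": 0.8,"linear": [0,0,0],"delta_rot": [0,0,0]}

```text
clock: 9.5
position: [0.6154, 0.295, 0.015]
ee_rot: [-0.0, 0.988, 0.154, 0.001]
contact_force: [-1.3, -1.1, 5.7]
width: 0.0431
gripper_force: 31.0
```

Call:
send_rows:
  increments:
    - {"gripper": 0.8,"linear": [0,0,0.01],"delta_rot": [0,0,0]}
    - {"gripper": 0.8,"linear": [0,0,0.04],"delta_rot": [0,0,0]}
    - {"gripper": 0.8,"linear": [0,0,0.08],"delta_rot": [0,0,0]}
    - {"gripper": 0.8,"linear": [-0.01,-0.012,0.115],"delta_rot": [0,0,0.08]}
    - {"gripper": 0.8,"linear": [-0.03,-0.036,0.125],"delta_rot": [0,0,0.2]}
    - {"gripper": 0.8,"linear": [-0.055,-0.07,0.125],"delta_rot": [0,0,0.32]}
    - {"gripper": 0.8,"linear": [-0.08,-0.102,0.125],"delta_rot": [0,0,0.44]}
    - {"gripper": 0.8,"linear": [-0.105,-0.134,0.125],"delta_rot": [0,0,0.56]}

```text
clock: 10.3
position: [0.508, 0.1598, 0.1386]
ee_rot: [0.0, 0.906, 0.424, -0.0]
contact_force: [-0.0, 0.1, -1.9]
width: 0.043
gripper_force: 31.4
```

Call:
send_rows:
  increments:
    - {"gripper": 0.8,"linear": [-0.025,-0.032,0],"delta_rot": [0,0,0.1]}
    - {"gripper": 0.8,"linear": [-0.05,-0.064,0],"delta_rot": [0,0,0.204]}
    - {"gripper": 0.8,"linear": [-0.075,-0.096,0],"delta_rot": [0,0,0.204]}
    - {"gripper": 0.8,"linear": [-0.1,-0.128,0],"delta_rot": [0,0,0.204]}
    - {"gripper": 0.8,"linear": [-0.121,-0.153,0],"delta_rot": [0,0,0.204]}
    - {"gripper": 0.8,"linear": [-0.121,-0.153,0],"delta_rot": [0,0,0.204]}
    - {"gripper": 0.8,"linear": [-0.121,-0.153,0],"delta_rot": [0,0,0.204]}

```text
clock: 11.0
position: [0.3885, 0.0077, 0.1389]
ee_rot: [0.0, 0.86, 0.511, 0.001]
contact_force: [-0.3, -0.0, -2.0]
width: 0.0426
gripper_force: 31.4
```

```bash
python3 w.py w3.png sO,.4395,.1
```

```text
t 11.0 pos [0.3885 0.0077 0.1389] yaw 61.41 w 0.0426
sO {'cen': array([0.438, 0.1  ]), 'box': array([0.438, 0.1  ]), 'size': array([120. ,  73.3]), 'long_axis_deg': 61.1}
```

View pics/w3.png

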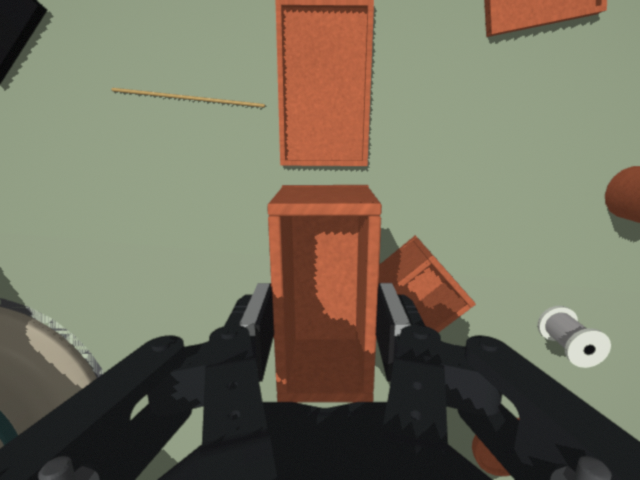

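Call:
send_rows:
  increments:
    - {"gripper": 0.8,"linear": [0.015,0.028,0],"delta_rot": [0,0,0]}
    - {"gripper": 0.8,"linear": [0.033,0.061,0],"delta_rot": [0,0,0]}
    - {"gripper": 0.8,"linear": [0.0498,0.0924,-0.02],"delta_rot": [0,0,0]}
    - {"gripper": 0.8,"linear": [0.0498,0.0924,-0.055],"delta_rot": [0,0,0]}
    - {"gripper": 0.8,"linear": [0.0498,0.0924,-0.09],"delta_rot": [0,0,0]}
    - {"gripper": 0.8,"linear": [0.0498,0.0924,-0.108],"delta_rot": [0,0,0]}
    - {"gripper": 0.8,"linear": [0.0498,0.0924,-0.114],"delta_rot": [0,0,0]}
    - {"gripper": 0.8,"linear": [0.0498,0.0924,-0.114],"delta_rot": [0,0,0]}

```text
clock: 11.85
position: [0.4386, 0.1011, 0.024]
ee_rot: [-0.0, 0.859, 0.512, -0.001]
contact_force: [-0.1, 0.7, -1.2]
width: 0.0428
gripper_force: 31.4
```

Call:
send_rows:
  increments:
    - {"gripper": 0.8,"linear": [0,0,-0.002],"delta_rot": [0,0,0]}
    - {"gripper": 0.8,"linear": [0,0,-0.004],"delta_rot": [0,0,0]}
    - {"gripper": 0.8,"linear": [0,0,-0.005],"delta_rot": [0,0,0]}
    - {"gripper": 0.8,"linear": [0,0,-0.006],"delta_rot": [0,0,0]}
    - {"gripper": 0.8,"linear": [0,0,-0.006],"delta_rot": [0,0,0]}

```text
clock: 12.35
position: [0.4388, 0.1002, 0.0191]
ee_rot: [0.0, 0.859, 0.511, 0.001]
contact_force: [0.0, -1.0, 0.4]
width: 0.0429
gripper_force: 31.6
```

Call:
send_rows:
  increments:
    - {"gripper": 0.8,"linear": [0,0,-0.001],"delta_rot": [0,0,0]}
    - {"gripper": 0.8,"linear": [0,0,-0.001],"delta_rot": [0,0,0]}

```text
clock: 12.55
position: [0.4389, 0.1002, 0.0189]
ee_rot: [0.0, 0.859, 0.511, 0.001]
contact_force: [-2.1, -0.5, 9.3]
width: 0.043
gripper_force: 32.6
```

Call:
send_rows:
  increments:
    - {"gripper": 0.3,"linear": [0,0,0],"delta_rot": [0,0,0]}
    - {"gripper": -0.5,"linear": [0,0,0],"delta_rot": [0,0,0]}
    - {"gripper": -1,"linear": [0,0,0],"delta_rot": [0,0,0]}
    - {"gripper": -1,"linear": [0,0,0],"delta_rot": [0,0,0]}
    - {"gripper": -1,"linear": [0,0,0.01],"delta_rot": [0,0,0]}

```text
clock: 13.05
position: [0.4372, 0.1001, 0.0269]
ee_rot: [-0.001, 0.859, 0.511, -0.001]
contact_force: [0.1, -0.5, 0.6]
width: 0.0854
gripper_force: 0.0
```

Call:
send_rows:
  increments:
    - {"gripper": -1,"linear": [0,0,0.035],"delta_rot": [0,0,0]}
    - {"gripper": -1,"linear": [0,0,0.075],"delta_rot": [0,0,0]}
    - {"gripper": -1,"linear": [-0.01,-0.018,0.11],"delta_rot": [0,0,0]}
    - {"gripper": -1,"linear": [-0.029,-0.053,0.111],"delta_rot": [0,0,0]}
    - {"gripper": -1,"linear": [-0.029,-0.053,0.111],"delta_rot": [0,0,0]}
    - {"gripper": -1,"linear": [-0.029,-0.053,0.111],"delta_rot": [0,0,0]}

```text
clock: 13.65
position: [0.4093, 0.047, 0.1392]
ee_rot: [0.0, 0.86, 0.511, 0.001]
contact_force: [0.4, 0.7, -0.4]
width: 0.0856
gripper_force: 0.0
```

```bash
cat > c.py <<'E'
import sys
from h import *
s=get_state(); print(s['position'].round(4))
k,x,y,f=sys.argv[1:5]; xy=(float(x),float(y)); im,K,R,t=grab(sys.argv[5] if len(sys.argv)>5 else 'wrist')
cv2.imwrite('pics/'+f,np.hstack([rect(im,K,R,t,z,xy,.07,.00036) for z in (H[k]+.004,.01)]))
E
python3 c.py pO .438 .100 c2.png
```

```text
[0.4093 0.047  0.1392]
```

View pics/c2.png

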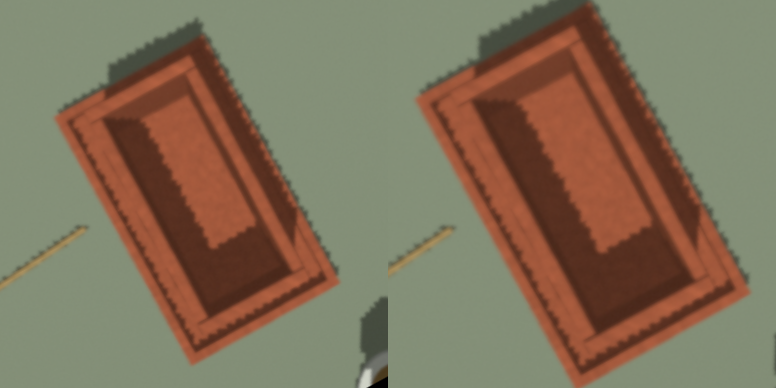

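The oblong pot is centred in its saucer to about 1 mm and straight with it. Next is the square pot.

Call:
send_rows:
  increments:
    - {"gripper": -1,"linear": [0.007,-0.037,0],"delta_rot": [0,0,0.13]}
    - {"gripper": -1,"linear": [0.014,-0.074,0],"delta_rot": [0,0,0.26]}
    - {"gripper": -1,"linear": [0.021,-0.11,0],"delta_rot": [0,0,0.39]}
    - {"gripper": -1,"linear": [0.028,-0.148,0],"delta_rot": [0,0,0.52]}
    - {"gripper": -1,"linear": [0.036,-0.186,0],"delta_rot": [0,0,0.65]}
    - {"gripper": -1,"linear": [0.036,-0.186,0],"delta_rot": [0,0,0.737]}
    - {"gripper": -1,"linear": [0.036,-0.186,0],"delta_rot": [0,0,0.737]}
    - {"gripper": -1,"linear": [0.036,-0.186,0],"delta_rot": [0,0,0.737]}

```text
clock: 14.5
position: [0.4454, -0.1378, 0.138]
ee_rot: [-0.001, 0.618, 0.786, 0.0]
contact_force: [0.4, -0.1, -0.0]
width: 0.0853
gripper_force: 0.0
```

```bash
python3 w.py - pQ,.4315,-.0804
```

```text
t 14.5 pos [ 0.4454 -0.1378  0.138 ] yaw 103.7 w 0.0853
pQ {'cen': array([ 0.4311, -0.0804]), 'box': array([ 0.4312, -0.0804]), 'size': array([56.5, 55.8]), 'long_axis_deg': 13.7}
```

Call:
send_rows:
  increments:
    - {"gripper": -1,"linear": [-0.007,0.029,0],"delta_rot": [0,0,0]}
    - {"gripper": -1,"linear": [-0.0142,0.0574,-0.02],"delta_rot": [0,0,0]}
    - {"gripper": -1,"linear": [-0.0142,0.0574,-0.05],"delta_rot": [0,0,0]}
    - {"gripper": -1,"linear": [-0.0142,0.0574,-0.085],"delta_rot": [0,0,0]}
    - {"gripper": -1,"linear": [-0.0142,0.0574,-0.11],"delta_rot": [0,0,0]}
    - {"gripper": -1,"linear": [-0.0142,0.0574,-0.122],"delta_rot": [0,0,0]}
    - {"gripper": -1,"linear": [-0.0142,0.0574,-0.122],"delta_rot": [0,0,0]}
    - {"gripper": -1,"linear": [-0.0142,0.0574,-0.122],"delta_rot": [0,0,0]}

```text
clock: 15.35
position: [0.4314, -0.0807, 0.0169]
ee_rot: [0.0, 0.617, 0.787, 0.0]
contact_force: [-0.2, -0.4, 0.2]
width: 0.0851
gripper_force: 0.0
```

Call:
send_rows:
  increments:
    - {"gripper": -0.3,"linear": [0,0,0],"delta_rot": [0,0,0]}
    - {"gripper": 0,"linear": [0,0,0],"delta_rot": [0,0,0]}
    - {"gripper": 0.3,"linear": [0,0,0],"delta_rot": [0,0,0]}
    - {"gripper": 0.6,"linear": [0,0,0],"delta_rot": [0,0,0]}
    - {"gripper": 0.6,"linear": [0,0,0],"delta_rot": [0,0,0]}
    - {"gripper": 0.6,"linear": [0,0,0],"delta_rot": [0,0,0]}

```text
clock: 15.95
position: [0.4319, -0.0815, 0.0177]
ee_rot: [0.001, 0.617, 0.787, 0.0]
contact_force: [0.4, 1.7, 7.3]
width: 0.0548
gripper_force: 31.7
```

Call:
send_rows:
  increments:
    - {"gripper": 0.6,"linear": [0,0,0.01],"delta_rot": [0,0,0]}
    - {"gripper": 0.6,"linear": [0,0,0.04],"delta_rot": [0,0,0]}
    - {"gripper": 0.6,"linear": [0,0,0.08],"delta_rot": [0,0,0]}
    - {"gripper": 0.6,"linear": [0.015,0.01,0.112],"delta_rot": [0,0,-0.06]}
    - {"gripper": 0.6,"linear": [0.045,0.03,0.122],"delta_rot": [0,0,-0.16]}
    - {"gripper": 0.6,"linear": [0.075,0.05,0.122],"delta_rot": [0,0,-0.26]}
    - {"gripper": 0.6,"linear": [0.105,0.07,0.122],"delta_rot": [0,0,-0.36]}
    - {"gripper": 0.6,"linear": [0.135,0.09,0.122],"delta_rot": [0,0,-0.46]}

```text
clock: 16.75
position: [0.567, 0.0095, 0.1394]
ee_rot: [0.0, 0.782, 0.624, 0.0]
contact_force: [-0.2, 0.4, -1.2]
width: 0.0548
gripper_force: 33.0
```

Call:
send_rows:
  increments:
    - {"gripper": 0.6,"linear": [0.0294,0.019,0],"delta_rot": [0,0,-0.0915]}
    - {"gripper": 0.6,"linear": [0.0294,0.019,0],"delta_rot": [0,0,-0.0915]}
    - {"gripper": 0.6,"linear": [0.0294,0.019,0],"delta_rot": [0,0,-0.0915]}
    - {"gripper": 0.6,"linear": [0.0294,0.019,0],"delta_rot": [0,0,-0.0915]}

```text
clock: 17.15
position: [0.5943, 0.0273, 0.1386]
ee_rot: [-0.0, 0.808, 0.589, -0.001]
contact_force: [0.1, -0.1, -1.5]
width: 0.0549
gripper_force: 33.1
```

```bash
python3 w.py - sQ,.6187,.0997
```

```text
t 17.15 pos [0.5943 0.0273 0.1386] yaw 72.17 w 0.0549
sQ {'cen': array([0.6189, 0.1001]), 'box': array([0.6189, 0.1001]), 'size': array([85.1, 83.8]), 'long_axis_deg': -17.9}
```

Call:
send_rows:
  increments:
    - {"gripper": 0.6,"linear": [0.012,0.036,0],"delta_rot": [0,0,0]}
    - {"gripper": 0.6,"linear": [0.0238,0.072,-0.01],"delta_rot": [0,0,0]}
    - {"gripper": 0.6,"linear": [0.0238,0.072,-0.04],"delta_rot": [0,0,0]}
    - {"gripper": 0.6,"linear": [0.0238,0.072,-0.075],"delta_rot": [0,0,0]}
    - {"gripper": 0.6,"linear": [0.0238,0.072,-0.1],"delta_rot": [0,0,0]}
    - {"gripper": 0.6,"linear": [0.0238,0.072,-0.111],"delta_rot": [0,0,0]}
    - {"gripper": 0.6,"linear": [0.0238,0.072,-0.111],"delta_rot": [0,0,0]}
    - {"gripper": 0.6,"linear": [0.0238,0.072,-0.111],"delta_rot": [0,0,0]}

```text
clock: 18.0
position: [0.6202, 0.0992, 0.0289]
ee_rot: [0.001, 0.808, 0.589, 0.001]
contact_force: [0.3, -0.3, -0.6]
width: 0.0545
gripper_force: 33.0
```

Call:
send_rows:
  increments:
    - {"gripper": 0.6,"linear": [0,0,-0.002],"delta_rot": [0,0,0]}
    - {"gripper": 0.6,"linear": [0,0,-0.004],"delta_rot": [0,0,0]}
    - {"gripper": 0.6,"linear": [0,0,-0.006],"delta_rot": [0,0,0]}
    - {"gripper": 0.6,"linear": [0,0,-0.007],"delta_rot": [0,0,0]}
    - {"gripper": 0.6,"linear": [0,0,-0.007],"delta_rot": [0,0,0]}

```text
clock: 18.5
position: [0.6198, 0.0997, 0.0218]
ee_rot: [0.0, 0.808, 0.589, 0.001]
contact_force: [-1.8, 0.4, 4.5]
width: 0.0547
gripper_force: 33.7
```

Call:
send_rows:
  increments:
    - {"gripper": 0.2,"linear": [0,0,0],"delta_rot": [0,0,0]}
    - {"gripper": -0.5,"linear": [0,0,0],"delta_rot": [0,0,0]}
    - {"gripper": -1,"linear": [0,0,0],"delta_rot": [0,0,0]}
    - {"gripper": -1,"linear": [0,0,0],"delta_rot": [0,0,0]}
    - {"gripper": -1,"linear": [0,0,0.01],"delta_rot": [0,0,0]}

```text
clock: 19.0
position: [0.618, 0.0996, 0.0294]
ee_rot: [-0.001, 0.808, 0.589, -0.001]
contact_force: [0.3, -0.3, -0.8]
width: 0.0852
gripper_force: 0.0
```

Call:
send_rows:
  increments:
    - {"gripper": -1,"linear": [0,0,0.035],"delta_rot": [0,0,0]}
    - {"gripper": -1,"linear": [0,0,0.075],"delta_rot": [0,0,0]}
    - {"gripper": -1,"linear": [-0.006,-0.018,0.105],"delta_rot": [0,0,0]}
    - {"gripper": -1,"linear": [-0.018,-0.057,0.107],"delta_rot": [0,0,0]}
    - {"gripper": -1,"linear": [-0.018,-0.057,0.107],"delta_rot": [0,0,0]}
    - {"gripper": -1,"linear": [-0.018,-0.057,0.107],"delta_rot": [0,0,0]}

```text
clock: 19.6
position: [0.6013, 0.0421, 0.1384]
ee_rot: [0.0, 0.809, 0.588, 0.001]
contact_force: [-0.2, -0.1, 0.4]
width: 0.0854
gripper_force: 0.0
```

```bash
python3 c.py pQ .6189 .100 c3.png
```

```text
[0.6013 0.0421 0.1384]
```

View pics/c3.png

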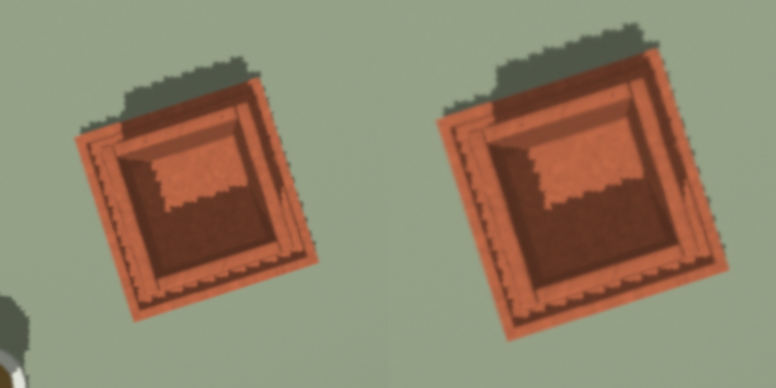

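The square pot sits inside its saucer, straight and within about 2 mm of centre. Last is the small round pot.

Call:
send_rows:
  increments:
    - {"gripper": -1,"linear": [0.003,-0.04,0],"delta_rot": [0,0,0]}
    - {"gripper": -1,"linear": [0.006,-0.08,0],"delta_rot": [0,0,0]}
    - {"gripper": -1,"linear": [0.009,-0.12,0],"delta_rot": [0,0,0]}
    - {"gripper": -1,"linear": [0.012,-0.16,0],"delta_rot": [0,0,0]}
    - {"gripper": -1,"linear": [0.013,-0.2,0],"delta_rot": [0,0,0]}
    - {"gripper": -1,"linear": [0.013,-0.2,0],"delta_rot": [0,0,0]}
    - {"gripper": -1,"linear": [0.013,-0.2,0],"delta_rot": [0,0,0]}

```text
clock: 20.35
position: [0.6145, -0.1571, 0.1367]
ee_rot: [-0.001, 0.809, 0.588, -0.0]
contact_force: [0.8, 0.3, 0.1]
width: 0.0853
gripper_force: 0.0
```

```bash
python3 w.py - pS,.6328,-.1004
```

```text
t 20.35 pos [ 0.6145 -0.1571  0.1367] yaw 72.09 w 0.0853
pS {'cen': array([ 0.6323, -0.1006]), 'box': array([ 0.6322, -0.1005]), 'size': array([45., 45.]), 'long_axis_deg': 72.2}
```

Call:
send_rows:
  increments:
    - {"gripper": -1,"linear": [0.009,0.028,0],"delta_rot": [0,0,0]}
    - {"gripper": -1,"linear": [0.0178,0.0565,-0.02],"delta_rot": [0,0,0]}
    - {"gripper": -1,"linear": [0.0178,0.0565,-0.05],"delta_rot": [0,0,0]}
    - {"gripper": -1,"linear": [0.0178,0.0565,-0.085],"delta_rot": [0,0,0]}
    - {"gripper": -1,"linear": [0.0178,0.0565,-0.11],"delta_rot": [0,0,0]}
    - {"gripper": -1,"linear": [0.0178,0.0565,-0.123],"delta_rot": [0,0,0]}
    - {"gripper": -1,"linear": [0.0178,0.0565,-0.123],"delta_rot": [0,0,0]}
    - {"gripper": -1,"linear": [0.0178,0.0565,-0.123],"delta_rot": [0,0,0]}

```text
clock: 21.2
position: [0.6331, -0.1002, 0.0155]
ee_rot: [0.001, 0.808, 0.589, 0.001]
contact_force: [0.7, 0.1, -0.4]
width: 0.0857
gripper_force: 0.0
```

Call:
send_rows:
  increments:
    - {"gripper": -0.3,"linear": [0,0,0],"delta_rot": [0,0,0]}
    - {"gripper": 0,"linear": [0,0,0],"delta_rot": [0,0,0]}
    - {"gripper": 0.3,"linear": [0,0,0],"delta_rot": [0,0,0]}
    - {"gripper": 0.6,"linear": [0,0,0],"delta_rot": [0,0,0]}
    - {"gripper": 0.8,"linear": [0,0,0],"delta_rot": [0,0,0]}
    - {"gripper": 0.8,"linear": [0,0,0],"delta_rot": [0,0,0]}
    - {"gripper": 0.8,"linear": [0,0,0],"delta_rot": [0,0,0]}

```text
clock: 21.9
position: [0.6329, -0.1011, 0.0163]
ee_rot: [0.001, 0.808, 0.589, 0.001]
contact_force: [-0.8, 0.2, 5.2]
width: 0.0443
gripper_force: 30.0
```

Call:
send_rows:
  increments:
    - {"gripper": 0.8,"linear": [0,0,0.01],"delta_rot": [0,0,0]}
    - {"gripper": 0.8,"linear": [0,0,0.04],"delta_rot": [0,0,0]}
    - {"gripper": 0.8,"linear": [0,0,0.08],"delta_rot": [0,0,0]}
    - {"gripper": 0.8,"linear": [0,0,0.115],"delta_rot": [0,0,0]}
    - {"gripper": 0.8,"linear": [-0.016,-0.0205,0.123],"delta_rot": [0,0,0]}
    - {"gripper": 0.8,"linear": [-0.04,-0.052,0.123],"delta_rot": [0,0,0]}
    - {"gripper": 0.8,"linear": [-0.065,-0.084,0.123],"delta_rot": [0,0,0]}
    - {"gripper": 0.8,"linear": [-0.09,-0.116,0.123],"delta_rot": [0,0,0]}

```text
clock: 22.7
position: [0.5412, -0.2178, 0.1383]
ee_rot: [0.0, 0.808, 0.589, 0.0]
contact_force: [0.1, 0.3, -1.3]
width: 0.044
gripper_force: 31.0
```

Call:
send_rows:
  increments:
    - {"gripper": 0.8,"linear": [-0.025,-0.032,0],"delta_rot": [0,0,0]}
    - {"gripper": 0.8,"linear": [-0.05,-0.064,0],"delta_rot": [0,0,0]}
    - {"gripper": 0.8,"linear": [-0.075,-0.096,0],"delta_rot": [0,0,0]}
    - {"gripper": 0.8,"linear": [-0.1,-0.13,0],"delta_rot": [0,0,0]}
    - {"gripper": 0.8,"linear": [-0.126,-0.163,0],"delta_rot": [0,0,0]}
    - {"gripper": 0.8,"linear": [-0.126,-0.163,0],"delta_rot": [0,0,0]}
    - {"gripper": 0.8,"linear": [-0.126,-0.163,0],"delta_rot": [0,0,0]}

```text
clock: 23.4
position: [0.4156, -0.3804, 0.1379]
ee_rot: [0.0, 0.809, 0.588, 0.0]
contact_force: [0.5, 0.7, -0.8]
width: 0.0441
gripper_force: 31.0
```

```bash
python3 w.py - sS,.439,-.3085
```

```text
t 23.4 pos [ 0.4156 -0.3804  0.1379] yaw 72.0 w 0.0441
sS {'cen': array([ 0.4386, -0.3086]), 'box': array([ 0.4387, -0.3083]), 'size': array([71. , 70.7]), 'long_axis_deg': 72.0}
```

Call:
send_rows:
  increments:
    - {"gripper": 0.8,"linear": [0.012,0.036,0],"delta_rot": [0,0,0]}
    - {"gripper": 0.8,"linear": [0.023,0.0718,-0.01],"delta_rot": [0,0,0]}
    - {"gripper": 0.8,"linear": [0.023,0.0718,-0.04],"delta_rot": [0,0,0]}
    - {"gripper": 0.8,"linear": [0.023,0.0718,-0.075],"delta_rot": [0,0,0]}
    - {"gripper": 0.8,"linear": [0.023,0.0718,-0.1],"delta_rot": [0,0,0]}
    - {"gripper": 0.8,"linear": [0.023,0.0718,-0.112],"delta_rot": [0,0,0]}
    - {"gripper": 0.8,"linear": [0.023,0.0718,-0.112],"delta_rot": [0,0,0]}
    - {"gripper": 0.8,"linear": [0.023,0.0718,-0.112],"delta_rot": [0,0,0]}

```text
clock: 24.25
position: [0.4402, -0.3081, 0.0264]
ee_rot: [0.001, 0.808, 0.589, 0.0]
contact_force: [-0.6, -0.7, -1.5]
width: 0.0438
gripper_force: 31.1
```

Call:
send_rows:
  increments:
    - {"gripper": 0.8,"linear": [0,0,-0.002],"delta_rot": [0,0,0]}
    - {"gripper": 0.8,"linear": [0,0,-0.004],"delta_rot": [0,0,0]}
    - {"gripper": 0.8,"linear": [0,0,-0.006],"delta_rot": [0,0,0]}
    - {"gripper": 0.8,"linear": [0,0,-0.007],"delta_rot": [0,0,0]}
    - {"gripper": 0.8,"linear": [0,0,-0.007],"delta_rot": [0,0,0]}

```text
clock: 24.75
position: [0.4396, -0.3086, 0.0202]
ee_rot: [0.001, 0.808, 0.589, 0.0]
contact_force: [-1.3, 0.5, 8.0]
width: 0.0443
gripper_force: 31.9
```

Call:
send_rows:
  increments:
    - {"gripper": 0.3,"linear": [0,0,0],"delta_rot": [0,0,0]}
    - {"gripper": -0.5,"linear": [0,0,0],"delta_rot": [0,0,0]}
    - {"gripper": -1,"linear": [0,0,0],"delta_rot": [0,0,0]}
    - {"gripper": -1,"linear": [0,0,0],"delta_rot": [0,0,0]}
    - {"gripper": -1,"linear": [0,0,0.01],"delta_rot": [0,0,0]}

```text
clock: 25.25
position: [0.4382, -0.3072, 0.0277]
ee_rot: [-0.002, 0.808, 0.589, -0.0]
contact_force: [0.1, 1.0, -0.1]
width: 0.0853
gripper_force: 0.0
```

Call:
send_rows:
  increments:
    - {"gripper": -1,"linear": [0,0,0.035],"delta_rot": [0,0,0]}
    - {"gripper": -1,"linear": [0,0,0.075],"delta_rot": [0,0,0]}
    - {"gripper": -1,"linear": [-0.006,-0.018,0.105],"delta_rot": [0,0,0]}
    - {"gripper": -1,"linear": [-0.018,-0.057,0.109],"delta_rot": [0,0,0]}
    - {"gripper": -1,"linear": [-0.018,-0.057,0.109],"delta_rot": [0,0,0]}
    - {"gripper": -1,"linear": [-0.018,-0.057,0.109],"delta_rot": [0,0,0]}

```text
clock: 25.85
position: [0.4209, -0.3654, 0.138]
ee_rot: [0.0, 0.809, 0.588, 0.0]
contact_force: [0.2, -0.2, -0.4]
width: 0.0852
gripper_force: 0.0
```

```bash
python3 c.py pS .4386 -.3085 c4.png
```

```text
[ 0.4209 -0.3654  0.138 ]
```

View pics/c4.png

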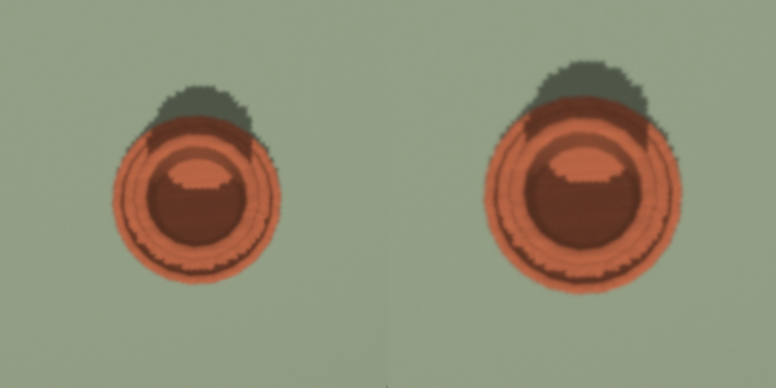

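Call:
send_rows:
  increments:
    - {"gripper": -1,"linear": [-0.03,-0.02,0.02],"delta_rot": [0,0,0]}
    - {"gripper": -1,"linear": [-0.065,-0.04,0.04],"delta_rot": [0,0,0]}
    - {"gripper": -1,"linear": [-0.1,-0.06,0.06],"delta_rot": [0,0,0]}
    - {"gripper": -1,"linear": [-0.135,-0.08,0.07],"delta_rot": [0,0,0]}
    - {"gripper": -1,"linear": [-0.17,-0.1,0.07],"delta_rot": [0,0,0]}
    - {"gripper": -1,"linear": [-0.2,-0.12,0.07],"delta_rot": [0,0,0]}
    - {"gripper": -1,"linear": [-0.2,-0.12,0.07],"delta_rot": [0,0,0]}
    - {"gripper": -1,"linear": [-0.2,-0.12,0.07],"delta_rot": [0,0,0]}

```text
clock: 26.7
position: [0.2213, -0.484, 0.207]
ee_rot: [-0.001, 0.809, 0.588, 0.001]
contact_force: [-0.2, 0.3, 0.4]
width: 0.0856
gripper_force: 0.0
```

```bash
python3 - <<'E'
from h import *
im,K,R,t=grab('top')
P=dict(pL=(.4402,.2882),pO=(.4394,.0974),pQ=(.6196,.0971),pS=(.4398,-.3112))
rows=[]
for z in ('rim','saucer'):
    rows.append(np.hstack([rect(im,K,R,t,H[k]+.004 if z=='rim' else .01,c,.07,.0007) for k,c in P.items()]))
cv2.imwrite('pics/fin.png',np.vstack([cv2.resize(im[60:380],None,fx=1.25,fy=1),*[r[:,:800] for r in rows]][:0] or [np.hstack([rows[0]])[:,:800],np.hstack([rows[1]])[:,:800]]))
cv2.imwrite('pics/top1.png',im)
print([ (n,ray(p,K,R,t,.03).round(3)) for n,p in dict(brass=(227,173),silver=(431,161)).items()])
a=cv2.imread('pics/top0.png')
for n,(u,v) in dict(brass=(227,173),silver=(431,161)).items():
    print(n,np.abs(a[v-14:v+15,u-14:u+15].astype(int)-im[v-14:v+15,u-14:u+15]).max())
E
```

```text
[('brass', array([0.525, 0.179])), ('silver', array([ 0.536, -0.196]))]
brass 11
silver 13
```

View pics/fin.png

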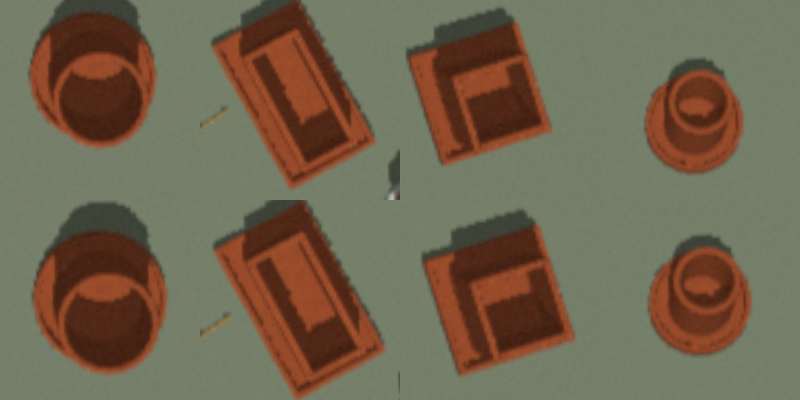

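View pics/top1.png

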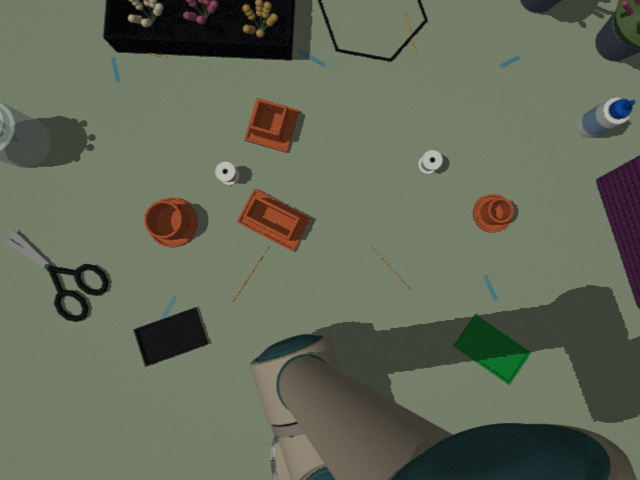

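The top view shows all four pots in their saucers, centred to about 2 mm and straight. The spools and decoys haven't moved, and the arm is clear.

```bash
python3 -c "from rig import sign_off; print(sign_off())"
```

```text
the job is handed in; nothing more can be done
None
```

The job is handed in at about 27 s on the clock: all four pots stand in their matching saucers, centred to about 2 mm by the camera checks (the square pot is furthest off), with the square and oblong pots straight, and the saucers and spools where they were.

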